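# Zero and check the stall's spring balance

## Task

Zero the spring balance: roll the knurled thumbwheel set in its top, too shallow to pinch, until the plain zero mark on the white scale lines up with the resting pointer, pressing firmly but with no more than about 2 kg of weight. Then check the spring: draw the pull tab out until the pointer is level with the dotted test mark, hold it there for about a second and a half, ease it fully home again without letting it snap back, and let go. Leave the cup, the tub and the knife where they are.

Things in the scene. Friction and masses are not known exactly. Their poses are not given: they have to be found in the camera images.
- balance: Spring balance lying flat in a cradle, fixed to the table. Aluminium case 80 mm (x) by 220 mm (y), top 40 mm above the table. Origin on the table, 5 mm to +y of under the case's middle. z up; y along the case: thumbwheel near the +y end, pull tab out of the -y end. Scale, pointer and tab move along this y axis.
- wheel_seat: Black rim, 37 by 57 mm, 2 mm high, round the thumbwheel's slot; fixed, it carries the wheel. Origin as wheel_slot, axes as the balance. Over 25 N on wheel or rim is too hard. The wheel is stiff and stays where left: some 3 N along the rim turns it, so press with 5 to 10 N. Rolling its crest to -y (towards the tab) shifts the scale to -y, 1 mm per 4 mm of rim travel: it takes several strokes.
- wheel_slot (a point): Middle of the thumbwheel's slot, at the height of the case's top, right below the wheel's crest. Knurled wheel 40 mm across, 16 mm wide, axle along the balance's x; its crest stands 7 to 10 mm above this point: the bearing is worn, so the height differs each time and must be found by touch. It rides on a spring of 2.5 N/mm with 3.5 mm of give, then is hard.
- zero_mark (a point): Zero mark on the loosely fitted sliding white scale plate, 0 to 6 mm below the case's top (it sinks with the wheel when pressed): middle of a plain black bar across the plate, 3 mm wide, 24 mm long, the one nearer the wheel. Axes as the balance. At the start it lies 6 to 14 mm to +y of the pointer.
- test_mark (a point): Test mark on the same plate: middle of a like bar with a round dot of 10 mm on it, 60 mm to -y of the zero mark (short ticks every 10 mm between). Axes as the balance.
- pointer (a point): Tip line of the steel pointer that lies across the plate, fixed to the pull tab and moving with it along y. At rest it is 12 mm to +y of the balance's origin. Axes as the balance. Lined up means the same y as the mark.
- pull_tab (a point): Middle of the gripping part of the pull tab: an upright steel block 24 mm (x) by 14 mm (y), from 4 to 54 mm above the table; this point is 34 mm above the table. At rest it stands 60 mm (centre) clear of the case's end, on a rod at 20 mm height. Pulled along the balance's -y. Axes as the balance.
- draw_bar (a joint): How far the pull tab (and pointer) is drawn out towards -y, m: 0 fully home, 0.085 at its end stop. A spring pulls it home with 2.8 N at 0, rising 0.11 N per mm to about 9.4 N at 60 mm; let go, it would snap back. Returning faster than 0.3 m/s counts as snapping.
- cup: White cup, 72 mm across the rim, 85 mm tall; origin at the centre of its underside. Not to be disturbed.
- tub: White round tub, 100 mm across, 55 mm tall; origin at the centre of its underside. Not to be disturbed.
- knife: Knife with a yellow handle, 270 mm long along its x axis, lying flat, 18 mm high; origin near the middle, on the table. Not to be disturbed.

How it is judged:
By the outcome, as a careful person would: the job done as asked, in the order asked, and still so for the second after the job is handed in, with the robot touching nothing.
It also fails if it takes over 61 s, if anything falls off the work surface, if the arm or the gripper's body presses on something with over 40 N, if the wrist force passes 120 N, or if a joint passes its speed limit or range.

## Robot

A 6-joint arm with a two-finger parallel gripper is mounted at the origin on the work surface. World frame = base frame: x ahead of the robot, y to its left, z up, the work surface at z = 0. Lengths are in m, angles in rad, forces in N, time in s.
With the tool pointing down it reaches from about 0.4 to 0.925 m from the base axis. Payload 12.5 kg.
Tool frame: the origin (TCP) lies between the finger pads; the fingertips stand 19 mm ahead of it and the grasp point (between the pads) is the TCP; z points along the fingers, y is the line along which they close (so a half turn about z gives the same grasp; the last joint's range is limited). The gripper opens to 95 mm and grips with 3 to 60 N. Pads are 20 mm wide; open, the fingers measure 119 mm over their backs; the gripper's body (75 mm by 180 mm) begins 59 mm behind the grasp point.
Start: joints at [1.16, 0.491, 1.559, -0, 1.092, -0.106], TCP at [0.188, 0.596, 0.234] pointing down, gripper open.
Joint ranges: [-3.1, 3.1], [-0.84, 2.19], [0.05, 2.79], [-1.13, 4.28], [0.06, 2.93], [-2.69, 2.69]. Speed limits (rad/s): [2.22, 2.22, 2.79, 3.14, 3.14, 3.14].

## Interface

Orientations are given as a unit quaternion [x, y, z, w].
In Python, from plant import observe, capture, calibration, job_done gives the robot as it stands.
- The arm moves only by the tool drive_tool, never from a script. Its argument "moves" is a list of rows, each an object with "travel": the shift along the tool's x, y, z in m, a list of three; "rot": the turn, a rotation vector about the tool's x, y, z in rad, a list of three. A call has 1 to 12 rows; each row is the pose to reach, as a shift and turn from the pose commanded when the call began, along the tool's axes at that moment; what a row does not reach only later rows make up. A row lasts 1/12 s, in which the tool goes at most 41.7 mm and 7.16 degrees, less where a joint would pass 70% of its speed; a pose out of reach is approached as far as the arm can. A call with a gripper value outside its range is refused whole. "gripper" is the finger opening in m, from 0 to 0.0951, set as the call begins (left out, the last holds). The fingers move at their own pace and stop on an object; the grip force is fixed at half the most. Time passes only in rows, so rows that repeat a pose let the fingers close. It gives the time, the measured TCP pose, the force, the opening and the grip force at its end, in the units of the state.
- observe(): the state, without advancing time (a new reading comes with each control period).
- capture(name): name is "side" or "top"; returns the picture (420x560x3 uint8, red, green, blue); there is no depth.
- calibration(name): a dict with "fx", "fy", "cx", "cy" (pixels), "R" (3x3) and "t" (3): a world point X has camera coordinates R X + t. Camera axes: x right, y down, z forward; pixel columns grow to the right and rows downward; lengths in m; the calibration is good to about 2 mm. A picture is of the moment at which its call begins. calibration takes no time and is no camera call.
- job_done(): hands the job in; it is judged then, once.
The state is a dict: "t": time; "qpos": joint angles; "dq": joint speeds; "effort": joint torques, N m; "tcp_pos": TCP position; "tool_rot": TCP orientation; "contact_force": force on the tool from outside, world axes, zero at the start; "ft_torque": the same for the moment, N m; "opening": finger opening in m; "grasp_force": force on a finger pad.
Only numpy, scipy, OpenCV 4.12 (cv2) and the standard library are available. Lean on these libraries where they do the work, as an engineer would, in place of code of your own. Each camera call takes 0.05 s, during which the arm holds its last target. There are 200 camera calls.

## Working session

There is one attempt and no reset: what is moved stays moved. The work goes in short steps, Python scripts to look and compute and a tool call to move; the robot and the scene stay as the last step left them, time stands still between calls to the robot, and variables do not carry over. Pictures are saved under pics/ and viewed, at most 10 in all, crops included, and the job is handed in when it is done.

Besides the shell and the picture viewer there is one more tool, called after "Request:" as name(argument=value, ...), one argument or row to a line, values as JSON. drive_tool: Moves the arm, as the interface text tells. Its arguments: {"type":"object","properties":{"moves":{"type":"array"},"gripper":{"type":"number"}},"required":["moves"]}

```bash
mkdir -p pics; python3 - <<'E'
from plant import *
import cv2,numpy as np
print(observe())
for n in("top","side"):
    im=capture(n);cv2.imwrite(f"pics/{n}0.png",im[:,:,::-1]);print(n,calibration(n))
E
```

```text
{'t': 0.0, 'qpos': array([ 1.16041142e+00,  4.91545216e-01,  1.55945120e+00, -1.15274573e-06,
        1.09170968e+00, -1.05606746e-01]), 'dq': array([ 0.00120858, -0.00105908, -0.00039415,  0.00139564, -0.00095494,
        0.00092644]), 'effort': array([-8.99484075e-04, -6.12616253e+01, -2.58189833e+01,  6.91251713e-02,
        4.82016010e-02, -9.91613797e-05]), 'tcp_pos': array([0.18744259, 0.59599234, 0.23307005]), 'tool_rot': array([ 1.51799671e-01,  9.88411124e-01, -5.38426210e-04, -1.41549283e-04]), 'contact_force': array([0.40437624, 0.08550105, 0.86401733]), 'ft_torque': array([-0.00635058, -0.01756752, -0.06611873]), 'grasp_force': 0.0, 'opening': 0.09509756069989238}
top {'fx': 503.29073122060225, 'fy': 503.29073122060225, 'cx': 277.0825959647462, 'cy': 209.4160128151902, 'R': array([[ 1.40448685e-03, -9.99933162e-01, -1.14760362e-02],
       [-9.98507298e-01, -7.75701974e-04, -5.46129542e-02],
       [ 5.46004020e-02,  1.15356091e-02, -9.98441649e-01]]), 't': array([0.10841923, 0.62590087, 1.2252213 ])}
side {'fx': 463.7354322102773, 'fy': 463.7354322102773, 'cx': 275.0794940793384, 'cy': 204.87752145113706, 'R': array([[-0.98538999, -0.17003913, -0.0096573 ],
       [-0.0931166 ,  0.58536073, -0.80540804],
       [ 0.14260389, -0.79274177, -0.59264207]]), 't': array([0.62129821, 0.04281532, 0.92744027])}
```

View pics/top0.png

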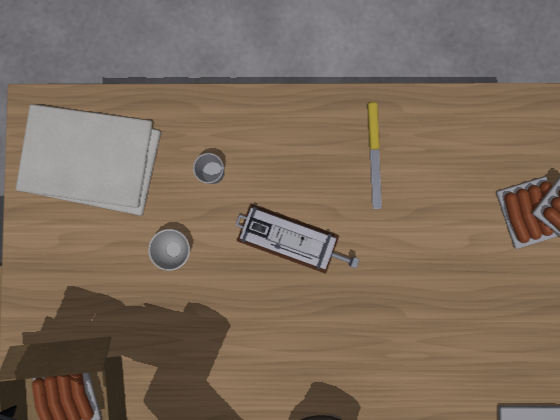

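View pics/side0.png

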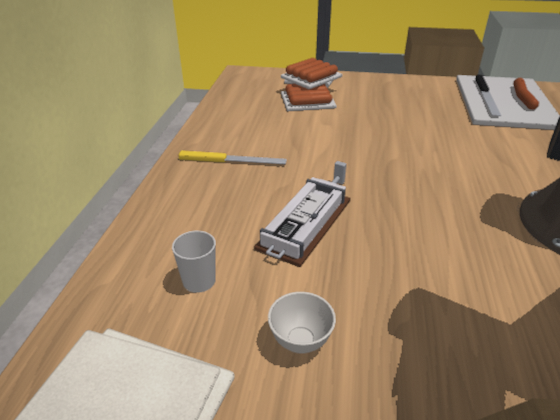

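The top view shows the balance at about (288,238), with the wheel at (259,227), the tab at (354,262), the cup at (209,168), the tub at (170,250) and the knife at (375,155). I'll enlarge the balance.

```bash
cat > h.py <<'E'
from plant import *
import cv2,numpy as np
def pix2w(n,u,v,z):
    c=calibration(n);R=np.array(c['R']);t=np.array(c['t'])
    d=R.T@np.array([(u-c['cx'])/c['fx'],(v-c['cy'])/c['fy'],1]);o=-R.T@t
    return o+d*(z-o[2])/d[2]
def w2pix(n,X):
    c=calibration(n);p=np.array(c['R'])@X+np.array(c['t'])
    return np.array([c['fx']*p[0]/p[2]+c['cx'],c['fy']*p[1]/p[2]+c['cy']])
def crop(n,name,x0,y0,w,h,s,frames=4):
    im=np.mean([capture(n).astype(float) for _ in range(frames)],0).astype(np.uint8)
    cv2.imwrite("pics/"+name,cv2.resize(im[y0:y0+h,x0:x0+w,::-1],None,fx=s,fy=s,interpolation=cv2.INTER_CUBIC))
    return im
E
python3 - <<'E'
from h import *
crop("top","topc.png",225,190,145,90,5.5,1)
crop("side","sidec.png",245,150,115,115,5,1)
E
```

```text
(no output)
```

View pics/topc.png

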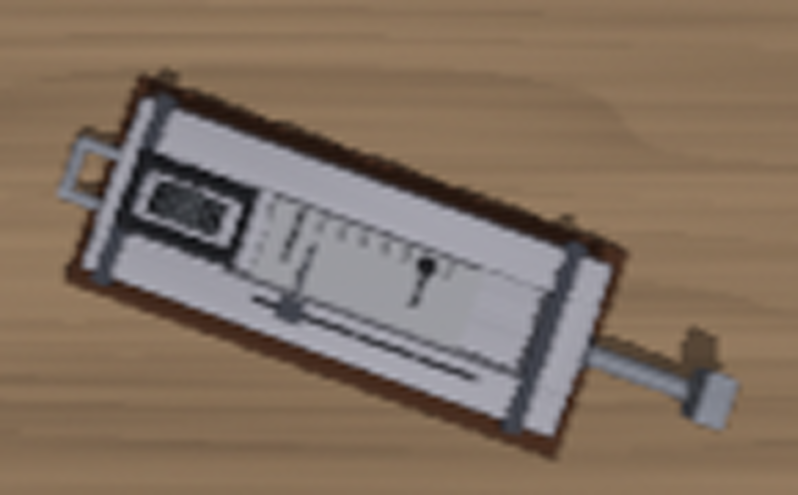

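View pics/sidec.png

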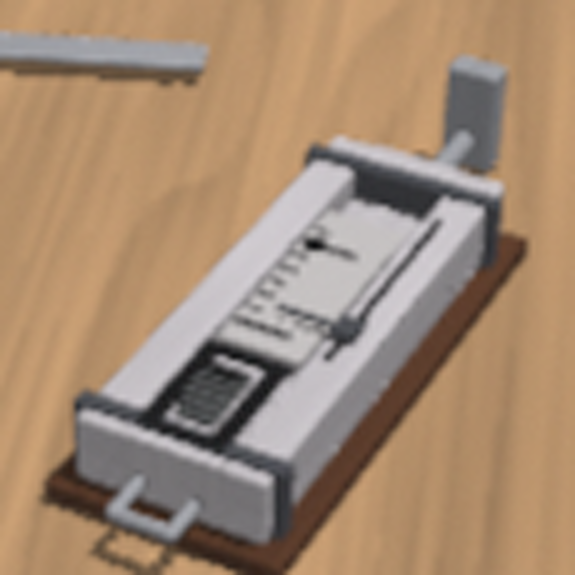

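```bash
cat >> h.py <<'E'
def tc(x,y,z): return pix2w("top",225+(x+.5)/5.5-.5,190+(y+.5)/5.5-.5,z)
def sc(x,y,z): return pix2w("side",245+(x+.5)/5-.5,150+(y+.5)/5-.5,z)
E
python3 - <<'E'
from h import *
A,B,C,D=[tc(*p,.04) for p in((148,95),(612,262),(553,437),(88,272))]
mid=(A+B+C+D)/4
ey=(A+D-B-C)/2;print("len",np.linalg.norm(ey),np.linalg.norm(A-D),np.linalg.norm(B-C));ey/=np.linalg.norm(ey)
ex=np.array([ey[1],-ey[0],0])
print("yaw of ey",np.degrees(np.arctan2(ey[1],ey[0])), [np.degrees(np.arctan2(*((p-q)[[1,0]]))) for p,q in((A,B),(D,C))])
o=mid+.005*ey;print("mid",mid,"org",o,"ey",ey)
def loc(n,p):
    d=p-o;print(n,np.round([d@ex*1e3,d@ey*1e3],1),p.round(4))
loc("wheel top",tc(188,205,.048));loc("rim",tc(188,207,.042))
loc("zero",tc(294,233,.037));loc("ptr",tc(303,270,.042));loc("dot",tc(427,265,.037))
loc("tab top",tc(718,401,.054))
loc("S wheel",sc(215,393,.048));loc("S zero",sc(264,330,.037));loc("S ptr",sc(310,318,.042));loc("S dot",sc(315,244,.037));loc("S tab",sc(478,66,.054))
for n,p in(("a",(333,137)),("b",(503,186)),("c",(272,470)),("d",(80,412))): loc("S"+n,sc(*p,.04))
E
```

```text
len 0.2166274504951727 0.08226740865915547 0.08086061272025923
yaw of ey 70.43360668762497 [np.float64(70.2489831074857), np.float64(70.61872890396398)]
mid [0.55543568 0.08194085 0.04      ] org [0.55711017 0.08665212 0.04      ] ey [0.33489895 0.94225405 0.        ]
wheel top [ 1.4 70.6] [0.5821 0.1527 0.048 ]
rim [ 0.6 70.6] [0.5813 0.153  0.042 ]
zero [ 5.5 23. ] [0.57   0.1065 0.037 ]
ptr [-8.5 13.7] [0.5537 0.1024 0.042 ]
dot [ 11.9 -36.9] [0.556  0.0479 0.037 ]
tab top [  -1.3 -174.4] [ 0.4974 -0.0772  0.054 ]
S wheel [-3.2 75.2] [0.5792 0.1586 0.048 ]
S zero [ 4.6 19.9] [0.5681 0.1038 0.037 ]
S ptr [-10.5  10.3] [0.5507 0.0999 0.042 ]
S dot [ 12.5 -41.5] [0.555  0.0434 0.037 ]
S tab [  -1.1 -176.5] [ 0.497  -0.0793  0.054 ]
Sa [  39.2 -113.4] [ 0.5561 -0.0333  0.04  ]
Sb [ -40.2 -113.3] [ 0.4812 -0.0067  0.04  ]
Sc [-37.2  95.2] [0.5539 0.1888 0.04  ]
Sd [ 40.  100.4] [0.6284 0.1678 0.04  ]
```

```bash
cat >> h.py <<'E'
from scipy.spatial.transform import Rotation as Ro
O=np.array([.5571,.0867,0]);YAW=np.radians(70.2)
EY=np.array([np.cos(YAW),np.sin(YAW),0]);EX=np.array([EY[1],-EY[0],0])
def W(x,y,z): return O+EX*x/1e3+EY*y/1e3+[0,0,z/1e3]   # balance mm -> world
def L(p): d=np.asarray(p)-O; return np.array([d@EX,d@EY,d[2]])*1e3
def to(x,y,z):
    s=observe();R0=Ro.from_quat(s['tool_rot'])
    Rt=Ro.from_matrix(np.c_[-EX,EY,[0,0,-1]])
    print("t",round(s['t'],2),"at",L(s['tcp_pos']).round(2),"F",s['contact_force'].round(1),"travel",R0.inv().apply(W(x,y,z)-s['tcp_pos']).round(4),"rot",(R0.inv()*Rt).as_rotvec().round(3))
E
python3 - <<'E'
from h import *
to(0,77,85)
E
```

```text
t 0.2 at [-520.32  354.07  233.29] F [-0.7  0.1 -0.7] travel [-0.5086 -0.2979  0.1484] rot [-0.001 -0.     0.041]
```

Request:
drive_tool(
  moves=[
    {"travel": [-0.42,-0.246,0.07],"rot": [0,0,0.04]},
    {"travel": [-0.42,-0.246,0.07],"rot": [0,0,0.04]},
    {"travel": [-0.42,-0.246,0.07],"rot": [0,0,0.04]},
    {"travel": [-0.42,-0.246,0.07],"rot": [0,0,0.04]},
    {"travel": [-0.42,-0.246,0.07],"rot": [0,0,0.04]},
    {"travel": [-0.42,-0.246,0.07],"rot": [0,0,0.04]},
    {"travel": [-0.42,-0.246,0.07],"rot": [0,0,0.04]},
    {"travel": [-0.42,-0.246,0.07],"rot": [0,0,0.04]},
    {"travel": [-0.42,-0.246,0.07],"rot": [0,0,0.04]},
    {"travel": [-0.42,-0.246,0.07],"rot": [0,0,0.04]},
    {"travel": [-0.42,-0.246,0.07],"rot": [0,0,0.04]},
    {"travel": [-0.42,-0.246,0.07],"rot": [0,0,0.04]},
  ],
  gripper=0,
)

```text
t: 1.2
tcp_pos: [0.5159, 0.2331, 0.1632]
tool_rot: [0.172, 0.985, -0.0, 0.0]
contact_force: [0.9, 0.6, -0.0]
opening: 0.0205
grasp_force: 0.0
```

```bash
python3 - <<'E'
from h import *
to(0,77,80)
E
```

```text
t 1.2 at [-88.35 123.84 163.19] F [ 0.9  0.6 -0. ] travel [-0.0884 -0.0468  0.0832] rot [-0.  0. -0.]
```

Request:
drive_tool(
  moves=[
    {"travel": [-0.03,-0.016,0.02],"rot": [0,0,0]},
    {"travel": [-0.06,-0.032,0.045],"rot": [0,0,0]},
    {"travel": [-0.0884,-0.0468,0.07],"rot": [0,0,0]},
    {"travel": [-0.0884,-0.0468,0.083],"rot": [0,0,0]},
    {"travel": [-0.0884,-0.0468,0.083],"rot": [0,0,0]},
    {"travel": [-0.0884,-0.0468,0.083],"rot": [0,0,0]},
    {"travel": [-0.0884,-0.0468,0.083],"rot": [0,0,0]},
  ],
)

```text
t: 1.78
tcp_pos: [0.5816, 0.1623, 0.0816]
tool_rot: [0.171, 0.985, 0.0, 0.0]
contact_force: [-0.6, -0.2, 0.7]
opening: 0.0004
grasp_force: 0.0
```

```bash
python3 - <<'E'
from h import *
to(0,79,68)
E
```

```text
t 1.78 at [-2.51 79.46 81.59] F [-0.6 -0.2  0.7] travel [-0.0025 -0.0005  0.0136] rot [0.001 0.001 0.002]
```

Request:
drive_tool(
  moves=[
    {"travel": [-0.0025,0,0.006],"rot": [0,0,0]},
    {"travel": [-0.0025,0,0.011],"rot": [0,0,0]},
    {"travel": [-0.0025,0,0.0115],"rot": [0,0,0]},
    {"travel": [-0.0025,0,0.0115],"rot": [0,0,0]},
  ],
)

```text
t: 2.12
tcp_pos: [0.5838, 0.1611, 0.0691]
tool_rot: [0.171, 0.985, 0.0, -0.0]
contact_force: [-0.7, -0.6, -0.8]
opening: 0.0006
grasp_force: 0.0
```

Request:
drive_tool(
  moves=[
    {"travel": [0,0,0.0005],"rot": [0,0,0]},
    {"travel": [0,0,0.001],"rot": [0,0,0]},
    {"travel": [0,0,0.001],"rot": [0,0,0]},
  ],
)

```text
t: 2.37
tcp_pos: [0.5841, 0.1608, 0.0682]
tool_rot: [0.171, 0.985, 0.0, 0.0]
contact_force: [0.0, -0.7, 0.7]
opening: 0.0004
grasp_force: 0.0
```

Request:
drive_tool(
  moves=[
    {"travel": [0,0,0.0005],"rot": [0,0,0]},
    {"travel": [0,0,0.001],"rot": [0,0,0]},
    {"travel": [0,0,0.001],"rot": [0,0,0]},
  ],
)

```text
t: 2.62
tcp_pos: [0.5841, 0.1608, 0.0672]
tool_rot: [0.172, 0.985, 0.0, 0.0]
contact_force: [-0.2, -0.3, 1.2]
opening: 0.0006
grasp_force: 0.5
```

Request:
drive_tool(
  moves=[
    {"travel": [0,0,0.0005],"rot": [0,0,0]},
    {"travel": [0,0,0.001],"rot": [0,0,0]},
    {"travel": [0,0,0.001],"rot": [0,0,0]},
  ],
)

```text
t: 2.87
tcp_pos: [0.5842, 0.1608, 0.0662]
tool_rot: [0.172, 0.985, 0.0, 0.0]
contact_force: [-0.2, 0.8, 3.3]
opening: 0.0004
grasp_force: 1.4
```

Request:
drive_tool(
  moves=[
    {"travel": [0,0,0.0005],"rot": [0,0,0]},
    {"travel": [0,0,0.001],"rot": [0,0,0]},
    {"travel": [0,0,0.001],"rot": [0,0,0]},
  ],
)

```text
t: 3.12
tcp_pos: [0.5842, 0.1608, 0.0653]
tool_rot: [0.172, 0.985, 0.0, 0.0]
contact_force: [0.1, 0.7, 5.6]
opening: 0.0004
grasp_force: 2.4
```

Request:
drive_tool(
  moves=[
    {"travel": [0,0,0.0006],"rot": [0,0,0]},
    {"travel": [0,-0.002,0.0006],"rot": [0,0,0]},
    {"travel": [0,-0.005,0.0006],"rot": [0,0,0]},
    {"travel": [0,-0.008,0.0006],"rot": [0,0,0]},
    {"travel": [0,-0.011,0.0006],"rot": [0,0,0]},
  ],
)

```text
t: 3.53
tcp_pos: [0.5807, 0.1509, 0.0651]
tool_rot: [0.172, 0.985, 0.001, 0.001]
contact_force: [-0.1, 3.3, 7.4]
opening: 0.0002
grasp_force: 3.8
```

Request:
drive_tool(
  moves=[
    {"travel": [0,-0.003,0],"rot": [0,0,0]},
    {"travel": [0,-0.006,0],"rot": [0,0,0]},
    {"travel": [0,-0.006,0],"rot": [0,0,0]},
    {"travel": [0,-0.006,0],"rot": [0,0,0]},
  ],
)

```text
t: 3.87
tcp_pos: [0.5785, 0.1447, 0.0649]
tool_rot: [0.172, 0.985, 0.0, 0.0]
contact_force: [-1.3, -1.0, 6.3]
opening: 0.0001
grasp_force: 3.2
```

Request:
drive_tool(
  moves=[
    {"travel": [0,0,-0.006],"rot": [0,0,0]},
    {"travel": [0,0,-0.01],"rot": [0,0,0]},
    {"travel": [0,0.017,-0.01],"rot": [0,0,0]},
    {"travel": [0,0.017,-0.01],"rot": [0,0,0]},
  ],
)

```text
t: 4.2
tcp_pos: [0.5848, 0.1621, 0.075]
tool_rot: [0.171, 0.985, 0.0, 0.001]
contact_force: [-0.1, 0.3, -0.1]
opening: 0.0003
grasp_force: 0.0
```

```bash
python3 - <<'E'
from h import *
to(0,79,68)
crop("top","topd.png",225,190,145,90,5.5,2)
E
```

```text
t 4.2 at [ 0.56 80.36 75.05] F [-0.1  0.3 -0.1] travel [ 0.0006 -0.0014  0.007 ] rot [0.001 0.001 0.001]
```

View pics/topd.png

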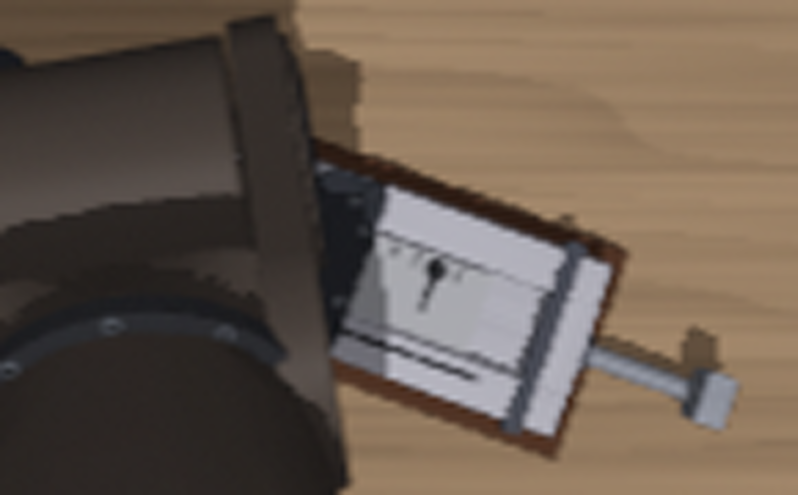

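The dot moved from (427,265) to (437,269), so the scale shifted about 4.5 mm. Next I'll measure the marks to sub-pixel accuracy in the unwarped images.

```bash
cat >> h.py <<'E'
def rect(im,z,x0=-25,x1=25,y0=-60,y1=50,s=4):
    "top image unwarped to balance frame: rows = x, cols = y, s px/mm"
    g=im.astype(np.float32).mean(2)
    xs=np.arange(x0,x1,1/s);ys=np.arange(y0,y1,1/s)
    q=np.float32([[x0,y0],[x1,y0],[x1,y1],[x0,y1]]);p=np.float32([w2pix("top",W(a,b,z)) for a,b in q])
    H=cv2.getPerspectiveTransform(np.float32([[ (b-y0)*s,(a-x0)*s] for a,b in q]),p)
    return cv2.warpPerspective(g,H,(len(ys),len(xs)),flags=cv2.INTER_CUBIC|cv2.WARP_INVERSE_MAP),xs,ys
def dot(im,z=37,guess=-38,xg=12):
    r,xs,ys=rect(im,z);i=abs(xs-xg)<6;j=abs(ys-guess)<8
    p=r[np.ix_(i,j)];w=np.clip(np.median(p)-25-p,0,None);w=w*(w>0.15*w.max())
    return (w*xs[i][:,None]).sum()/w.sum(),(w*ys[j]).sum()/w.sum()
E
python3 - <<'E'
from h import *
a=cv2.imread("pics/top0.png");b=capture("top");cv2.imwrite("pics/t1.png",b[:,:,::-1])
print(dot(a,guess=-37),dot(b,guess=-42))
r,xs,ys=rect(a,37)
for x in range(-16,22,2):
    i=abs(xs-x)<1
    pr=r[i].mean(0);print(x,*[int(pr[abs(ys-y).argmin()]) for y in range(4,40,1)])
E
```

```text
(np.float64(11.466214107085191), np.float64(-36.765059411807734)) (np.float64(11.381105674194895), np.float64(-41.032855015886355))
-16 156 156 156 155 154 154 148 132 113 103 110 124 138 147 154 159 158 158 157 155 154 154 155 158 158 158 157 155 157 156 151 147 143 146 153 155
-14 157 156 156 157 157 155 150 137 116 98 96 111 133 148 153 158 158 156 156 156 156 156 156 156 156 156 157 157 156 153 149 147 149 155 161 165
-12 156 156 156 156 158 157 150 139 119 96 84 92 116 139 150 154 158 157 157 157 157 157 156 156 156 156 156 158 158 152 142 137 140 147 156 164
-10 156 156 156 156 157 159 152 140 123 101 84 86 107 132 150 156 158 158 156 154 152 152 154 155 156 157 156 157 157 153 148 147 151 156 161 165
-8 156 156 156 156 156 156 152 137 116 96 90 105 129 146 155 157 151 143 135 128 128 135 146 153 155 157 157 156 153 147 143 144 148 154 160 163
-6 156 156 156 157 158 154 148 134 111 93 93 113 137 152 157 156 147 132 117 107 106 118 137 152 156 156 157 157 155 146 136 133 137 145 155 163
-4 156 156 156 156 159 159 151 137 121 110 113 125 140 152 160 161 152 134 115 105 109 123 14
[... 1090 characters left out ...]
56 142 126 119 124 135 146 154 156 155 144 119 89 75 89 118 142 151 155 157 156 156 158 156 146 131 122 123 134 147
14 127 137 148 154 158 159 156 145 133 128 133 143 152 158 159 152 141 120 93 79 89 115 139 152 156 158 159 158 157 157 149 135 126 129 141 153
16 134 143 150 155 153 147 139 130 128 132 139 146 148 152 156 153 140 122 106 104 113 130 144 154 156 153 150 148 148 146 140 133 135 143 156 165
18 124 125 120 117 115 116 116 111 107 106 108 114 123 132 136 130 117 104 100 108 119 129 129 122 114 109 111 119 125 124 111 101 106 124 144 156
20 131 125 124 132 137 142 141 131 123 121 125 135 140 142 136 126 121 122 128 135 134 131 123 120 123 128 136 137 133 127 120 119 128 140 148 149
```

```bash
python3 - <<'E'
from h import *
r,xs,ys=rect(cv2.imread("pics/top0.png"),37)
for n,xr,c in(("ptr",(-9,3),13.5),("zero",(-6,16),23.3),("zero_overlap",(-6,3),23.3)):
    v=[]
    for x in np.arange(*xr,.25):
        p=r[abs(xs-x).argmin()];j=abs(ys-c)<5;w=np.clip(152-p[j],0,None);v.append((w*ys[j]).sum()/w.sum())
    print(n,np.mean(v),np.std(v),np.polyfit(np.arange(*xr,.25),v,1))
E
```

```text
ptr 13.457597622624457 0.20178640664356334 [-0.03674617 13.34276583]
zero 23.149259080647585 0.2349101671422554 [-0.02715274 23.28162871]
zero_overlap 23.409075172002623 0.1074101322390869 [3.52572562e-03 2.34148045e+01]
```

Request:
drive_tool(
  moves=[
    {"travel": [0,0,0.006],"rot": [0,0,0]},
    {"travel": [0,0,0.0085],"rot": [0,0,0]},
    {"travel": [0,0,0.01],"rot": [0,0,0]},
    {"travel": [0,-0.002,0.01],"rot": [0,0,0]},
    {"travel": [0,-0.005,0.01],"rot": [0,0,0]},
    {"travel": [0,-0.008,0.01],"rot": [0,0,0]},
    {"travel": [0,-0.011,0.01],"rot": [0,0,0]},
    {"travel": [0,-0.014,0.01],"rot": [0,0,0]},
    {"travel": [0,-0.017,0.01],"rot": [0,0,0]},
    {"travel": [0,-0.017,0.01],"rot": [0,0,0]},
    {"travel": [0,-0.017,0.01],"rot": [0,0,0]},
  ],
)

```text
t: 5.27
tcp_pos: [0.5784, 0.1444, 0.0648]
tool_rot: [0.172, 0.985, 0.0, 0.0]
contact_force: [-2.4, -0.5, 6.4]
opening: 0.0004
grasp_force: 3.2
```

Request:
drive_tool(
  moves=[
    {"travel": [0,0,-0.006],"rot": [0,0,0]},
    {"travel": [0,0,-0.01],"rot": [0,0,0]},
    {"travel": [0,0.012,-0.01],"rot": [0,0,0]},
    {"travel": [0,0.012,-0.01],"rot": [0,0,0]},
  ],
)

```text
t: 5.6
tcp_pos: [0.5831, 0.1574, 0.0748]
tool_rot: [0.171, 0.985, 0.0, 0.001]
contact_force: [-0.4, 0.9, 0.4]
opening: 0.0
grasp_force: 0.0
```

```bash
python3 - <<'E'
from h import *
to(0,79,68)
b=capture("top");cv2.imwrite("pics/t2.png",b[:,:,::-1]);print(dot(b,guess=-45.3))
E
```

```text
t 5.6 at [ 0.56 75.34 74.82] F [-0.4  0.9  0.4] travel [0.0006 0.0037 0.0068] rot [0.001 0.001 0.001]
(np.float64(11.516595396746375), np.float64(-45.29598820574268))
```

Request:
drive_tool(
  moves=[
    {"travel": [0,0,0.006],"rot": [0,0,0]},
    {"travel": [0,0,0.0085],"rot": [0,0,0]},
    {"travel": [0,0,0.01],"rot": [0,0,0]},
    {"travel": [0,-0.002,0.01],"rot": [0,0,0]},
    {"travel": [0,-0.005,0.01],"rot": [0,0,0]},
    {"travel": [0,-0.0053,0.01],"rot": [0,0,0]},
    {"travel": [0,-0.0053,0.01],"rot": [0,0,0]},
    {"travel": [0,-0.0053,0.01],"rot": [0,0,0]},
  ],
)

```text
t: 6.32
tcp_pos: [0.5808, 0.1512, 0.0648]
tool_rot: [0.172, 0.985, 0.0, 0.0]
contact_force: [-1.4, 2.5, 8.0]
opening: 0.0009
grasp_force: 4.1
```

Request:
drive_tool(
  moves=[
    {"travel": [0,0,-0.008],"rot": [0,0,0]},
    {"travel": [0,0,-0.04],"rot": [0,0,0]},
    {"travel": [0.02,0.03,-0.05],"rot": [0,0,0]},
    {"travel": [0.05,0.05,-0.06],"rot": [0,0,0]},
    {"travel": [0.08,0.08,-0.06],"rot": [0,0,0]},
    {"travel": [0.11,0.1,-0.06],"rot": [0,0,0]},
    {"travel": [0.13,0.12,-0.06],"rot": [0,0,0]},
    {"travel": [0.13,0.14,-0.06],"rot": [0,0,0]},
    {"travel": [0.13,0.14,-0.06],"rot": [0,0,0]},
  ],
)

```text
t: 7.07
tcp_pos: [0.5053, 0.3297, 0.1247]
tool_rot: [0.17, 0.985, 0.0, 0.0]
contact_force: [0.7, 0.3, -0.1]
opening: 0.0002
grasp_force: 0.0
```

```bash
python3 - <<'E'
from h import *
to(-10,74,75)
b=crop("top","tope.png",225,190,145,90,5.5,1);cv2.imwrite("pics/t3.png",b[:,:,::-1]);print(dot(b,guess=-46.6))
E
```

```text
t 7.07 at [-131.02  211.09  124.65] F [ 0.7  0.3 -0.1] travel [-0.1205 -0.1376  0.0496] rot [0.001 0.    0.004]
(np.float64(11.54018258446246), np.float64(-46.69941852405855))
```

View pics/tope.png

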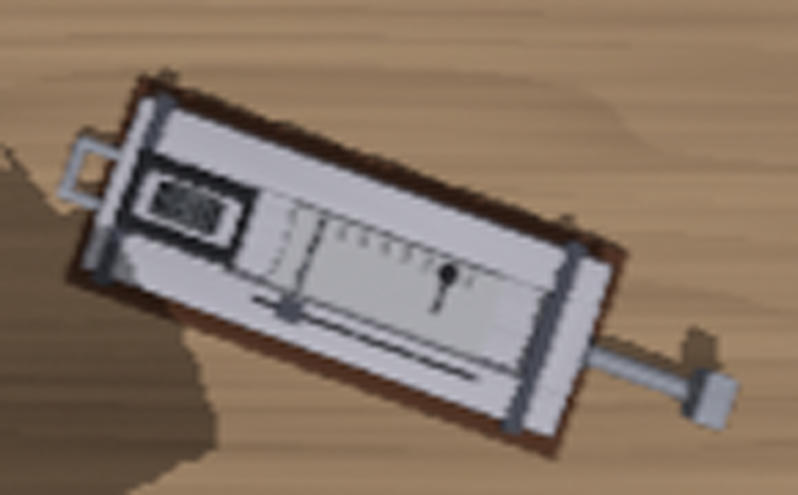

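The zero bar at (322,222) now continues straight into the pointer at (300,290). I'll check that numerically.

```bash
python3 - <<'E'
from h import *
def line(f,xr,c):
    r,xs,ys=rect(cv2.imread(f),37);v=[]
    for x in np.arange(*xr,.25):
        p=r[abs(xs-x).argmin()];j=abs(ys-c)<5;w=np.clip(150-p[j],0,None);v.append((w*ys[j]).sum()/w.sum())
    return np.mean(v),np.std(v)
print("start zero",line("pics/top0.png",(4,15),23.3),"ptr",line("pics/top0.png",(-16,3),13.4))
print("now zero",line("pics/t3.png",(4.5,15),13.4),"all ptr",line("pics/t3.png",(-16,3),13.4),"dots",dot(cv2.imread("pics/top0.png"),guess=-36.77),dot(cv2.imread("pics/t3.png"),guess=-46.7))
E
```

```text
start zero (np.float64(22.962334766158282), np.float64(0.07803232772135969)) ptr (np.float64(13.608974539426885), np.float64(0.3355450585330277))
now zero (np.float64(12.973719461652763), np.float64(0.0689074846964785)) all ptr (np.float64(13.656103124765393), np.float64(0.33479573169591675)) dots (np.float64(11.462034346117), np.float64(-36.762123589655694)) (np.float64(11.54018258446246), np.float64(-46.69941852405855))
```

```bash
python3 - <<'E'
from h import *
print(observe()['qpos'].round(2)); to(-1,-175,110)
E
```

```text
[ 0.47  0.59  1.72 -0.    0.83 -0.76]
t 7.12 at [-130.52  209.46  124.35] F [-0.5 -0.5 -0.6] travel [-0.1283 -0.3849  0.0144] rot [-0.    -0.     0.003]
```

Request:
drive_tool(
  moves=[
    {"travel": [-0.01,-0.033,0],"rot": [0,0,0.12]},
    {"travel": [-0.02,-0.066,0],"rot": [0,0,0.24]},
    {"travel": [-0.03,-0.1,0],"rot": [0,0,0.36]},
    {"travel": [-0.045,-0.133,0],"rot": [0,0,0.48]},
    {"travel": [-0.055,-0.166,0],"rot": [0,0,0.6]},
    {"travel": [-0.065,-0.2,0],"rot": [0,0,0.72]},
    {"travel": [-0.075,-0.233,0],"rot": [0,0,0.84]},
    {"travel": [-0.09,-0.266,0],"rot": [0,0,0.96]},
    {"travel": [-0.1,-0.3,0],"rot": [0,0,1.08]},
    {"travel": [-0.11,-0.333,0],"rot": [0,0,1.2]},
    {"travel": [-0.12,-0.36,0],"rot": [0,0,1.32]},
    {"travel": [-0.128,-0.385,0],"rot": [0,0,1.44]},
  ],
  gripper=0.07,
)

```text
t: 8.12
tcp_pos: [0.4949, -0.0817, 0.1244]
tool_rot: [0.781, 0.624, -0.0, -0.0]
contact_force: [0.5, 0.1, -0.2]
opening: 0.0692
grasp_force: 0.0
```

Request:
drive_tool(
  moves=[
    {"travel": [0,0,0],"rot": [0,0,0.1]},
    {"travel": [0,0,0],"rot": [0,0,0.134]},
    {"travel": [0,0,0],"rot": [0,0,0.134]},
    {"travel": [0,0,0],"rot": [0,0,0.134]},
  ],
)

```text
t: 8.45
tcp_pos: [0.4953, -0.0795, 0.1244]
tool_rot: [0.819, 0.574, -0.0, -0.0]
contact_force: [0.5, 1.0, 0.1]
opening: 0.0701
grasp_force: 0.0
```

```bash
cat >> h.py <<'E'
def to2(x,y,z):
    s=observe();R0=Ro.from_quat(s['tool_rot']);Rt=Ro.from_matrix(np.c_[-EY,-EX,[0,0,-1]])
    print("t",round(s['t'],2),"at",L(s['tcp_pos']).round(2),"F",s['contact_force'].round(1),"travel",R0.inv().apply(W(x,y,z)-s['tcp_pos']).round(4),"rot",(R0.inv()*Rt).as_rotvec().round(3),s['opening'])
E
python3 - <<'E'
from h import *
to2(-1,-175.5,36)
E
```

```text
t 8.45 at [  -1.82 -177.29  124.42] F [0.5 1.  0.1] travel [0.0018 0.0009 0.0884] rot [0.00e+00 1.00e-03 3.14e+00] 0.070125515476842
```

Request:
drive_tool(
  moves=[
    {"travel": [0.0018,0.0007,0.02],"rot": [0,0,0]},
    {"travel": [0.0018,0.0007,0.045],"rot": [0,0,0]},
    {"travel": [0.0018,0.0007,0.068],"rot": [0,0,0]},
    {"travel": [0.0018,0.0007,0.082],"rot": [0,0,0]},
    {"travel": [0.0018,0.0007,0.088],"rot": [0,0,0]},
    {"travel": [0.0018,0.0007,0.088],"rot": [0,0,0]},
    {"travel": [0.0018,0.0007,0.088],"rot": [0,0,0]},
  ],
)

```text
t: 9.03
tcp_pos: [0.4972, -0.0774, 0.0368]
tool_rot: [0.819, 0.574, -0.0, -0.0]
contact_force: [0.0, -0.3, 0.4]
opening: 0.0702
grasp_force: 0.0
```

```bash
python3 - <<'E'
from h import *
to2(-1,-175.5,36)
crop("side","sidef.png",245,130,140,105,5.5,1)
E
```

```text
t 9.03 at [  -0.74 -174.65   36.83] F [ 0.  -0.3  0.4] travel [-0.0008 -0.0003  0.0008] rot [-0.    0.    3.14] 0.0702141897297586
```

View pics/sidef.png

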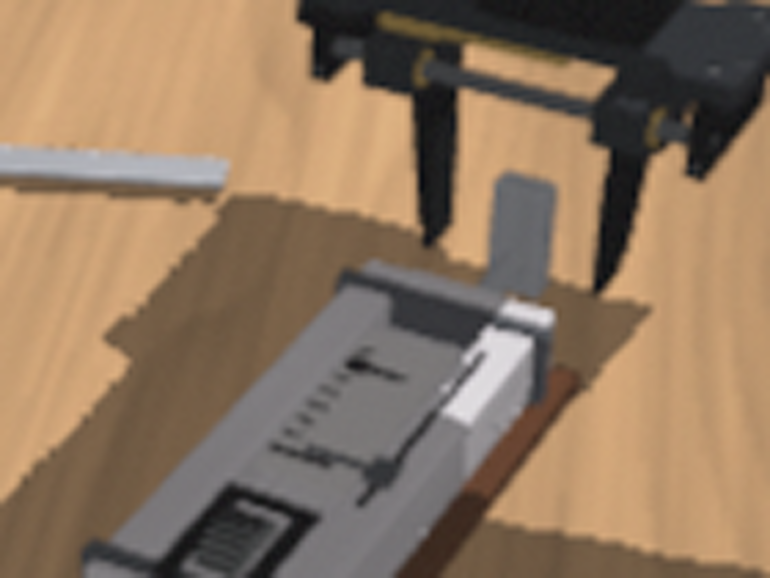

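The fingers, at about (435,150) and (620,180), straddle the tab at (522,235). The zero mark and pointer form one line at (330,460). Closing now.

Request:
drive_tool(
  moves=[
    {"travel": [0,0,0],"rot": [0,0,0]},
    {"travel": [0,0,0],"rot": [0,0,0]},
    {"travel": [0,0,0],"rot": [0,0,0]},
    {"travel": [0,0,0],"rot": [0,0,0]},
    {"travel": [0,0,0],"rot": [0,0,0]},
    {"travel": [0,0,0],"rot": [0,0,0]},
    {"travel": [0,0,0],"rot": [0,0,0]},
    {"travel": [0,0,0],"rot": [0,0,0]},
  ],
  gripper=0.01,
)

```text
t: 9.75
tcp_pos: [0.4979, -0.0776, 0.0366]
tool_rot: [0.819, 0.574, 0.001, 0.001]
contact_force: [-3.2, 0.7, -5.1]
opening: 0.0235
grasp_force: 30.0
```

```bash
python3 - <<'E'
from h import *
to2(-1,-234.7,36.8)
E
```

```text
t 9.75 at [-5.0000e-02 -1.7468e+02  3.6600e+01] F [-3.2  0.7 -5.1] travel [-0.06   -0.0008 -0.0002] rot [-0.000e+00 -3.000e-03  3.139e+00] 0.02350506896923982
```

Request:
drive_tool(
  moves=[
    {"travel": [-0.003,0,0],"rot": [0,0,0]},
    {"travel": [-0.008,0,0],"rot": [0,0,0]},
    {"travel": [-0.013,0,0],"rot": [0,0,0]},
    {"travel": [-0.018,0,0],"rot": [0,0,0]},
    {"travel": [-0.024,0,0],"rot": [0,0,0]},
    {"travel": [-0.03,0,0],"rot": [0,0,0]},
    {"travel": [-0.036,0,0],"rot": [0,0,0]},
    {"travel": [-0.042,0,0],"rot": [0,0,0]},
    {"travel": [-0.048,0,0],"rot": [0,0,0]},
    {"travel": [-0.054,0,0],"rot": [0,0,0]},
    {"travel": [-0.058,0,0],"rot": [0,0,0]},
    {"travel": [-0.0595,0,0],"rot": [0,0,0]},
  ],
)

```text
t: 10.75
tcp_pos: [0.4775, -0.1336, 0.0365]
tool_rot: [0.819, 0.574, 0.001, 0.0]
contact_force: [7.5, 7.2, -2.6]
opening: 0.0237
grasp_force: 30.0
```

```bash
python3 - <<'E'
from h import *
b=crop("side","sideg.png",245,130,140,105,5.5,1);to2(-0,-234.68,36.8)
im=capture("top");cv2.imwrite("pics/t4.png",im[:,:,::-1]);print(dot(im,guess=-46.7))
E
```

```text
t 10.8 at [  -0.24 -234.25   36.54] F [ 8.2  6.7 -2.4] travel [-0.0004  0.0002 -0.0003] rot [-1.000e-03 -2.000e-03  3.139e+00] 0.02350180764069631
(np.float64(11.5369214129087), np.float64(-46.73064242706941))
```

View pics/sideg.png

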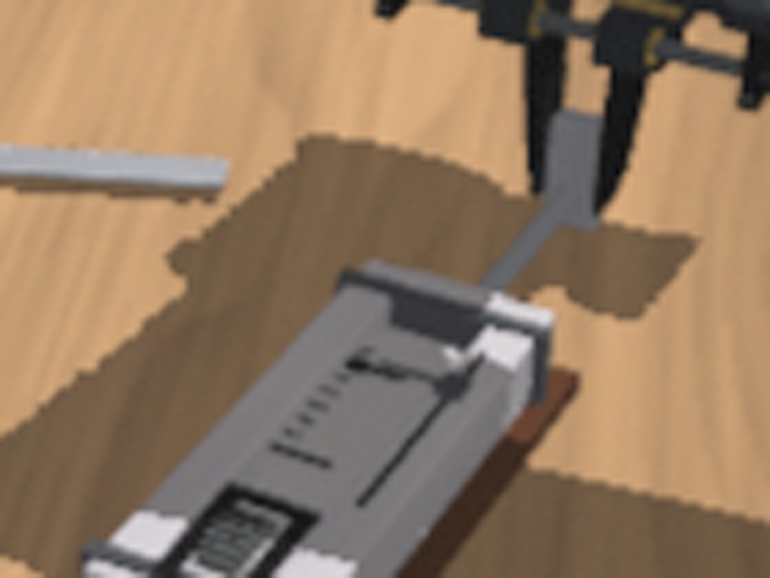

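The pointer is level with the dotted mark at (360,365)–(450,385). I'll nudge the last 0.4 mm and check the pointer's shift in the top view.

Request:
drive_tool(
  moves=[
    {"travel": [-0.0003,0,0],"rot": [0,0,0]},
    {"travel": [-0.0003,0,0],"rot": [0,0,0]},
    {"travel": [-0.0003,0,0],"rot": [0,0,0]},
  ],
)

```text
t: 11.1
tcp_pos: [0.4776, -0.1334, 0.0366]
tool_rot: [0.819, 0.574, 0.001, 0.0]
contact_force: [7.5, 6.5, -2.3]
opening: 0.024
grasp_force: 30.0
```

```bash
python3 - <<'E'
from h import *
im=capture("top");cv2.imwrite("pics/t5.png",im[:,:,::-1]);to2(-0,-234.68,36.8)
def line(im,xr,c):
    r,xs,ys=rect(im,37,y0=-70);v=[]
    for x in np.arange(*xr,.5):
        p=r[abs(xs-x).argmin()];j=abs(ys-c)<6;q=p[j];w=np.clip(np.percentile(q,70)*.95-q,0,None);v.append((w*ys[j]).sum()/w.sum())
    return np.mean(v).round(2),np.round(v[::2],1)
a=cv2.imread("pics/t3.png")
print(line(a,(-16,-8),13.5));print(line(im,(-16,-8),-46.5));print(line(im,(-16,4),-46.5));print(dot(im,guess=-46.7))
E
```

```text
t 11.15 at [-2.1000e-01 -2.3407e+02  3.6540e+01] F [ 8.   7.4 -2.5] travel [-0.0006  0.0002 -0.0003] rot [-1.000e-03 -2.000e-03  3.139e+00] 0.024050717197944434
(np.float64(13.87), array([13.2, 13.4, 13.6, 13.8, 14. , 14.3, 14.3, 14.2]))
(np.float64(-46.3), array([-46.2, -46. , -46.1, -46.3, -46.5, -46.5, -46.4, -46.4]))
(np.float64(-46.52), array([-46.2, -46. , -46.1, -46.3, -46.5, -46.5, -46.4, -46.4, -46.3,
       -46.5, -46.7, -46.9, -47.1, -47. , -46.8, -46.5, -46.4, -46.4,
       -46.6, -46.8]))
(np.float64(11.500197340924554), np.float64(-46.71513754321838))
```

Request:
drive_tool(
  moves=[
    {"travel": [-0.0002,0,0],"rot": [0,0,0]},
    {"travel": [-0.0002,0,0],"rot": [0,0,0]},
    {"travel": [-0.0002,0,0],"rot": [0,0,0]},
    {"travel": [-0.0002,0,0],"rot": [0,0,0]},
    {"travel": [-0.0002,0,0],"rot": [0,0,0]},
    {"travel": [-0.0002,0,0],"rot": [0,0,0]},
    {"travel": [-0.0002,0,0],"rot": [0,0,0]},
    {"travel": [-0.0002,0,0],"rot": [0,0,0]},
    {"travel": [-0.0002,0,0],"rot": [0,0,0]},
    {"travel": [-0.0002,0,0],"rot": [0,0,0]},
    {"travel": [-0.0002,0,0],"rot": [0,0,0]},
    {"travel": [-0.0002,0,0],"rot": [0,0,0]},
  ],
)

```text
t: 12.15
tcp_pos: [0.4775, -0.1336, 0.0365]
tool_rot: [0.819, 0.574, 0.001, 0.0]
contact_force: [8.5, 6.6, -3.3]
opening: 0.024
grasp_force: 30.0
```

Request:
drive_tool(
  moves=[
    {"travel": [0,0,0],"rot": [0,0,0]},
    {"travel": [0,0,0],"rot": [0,0,0]},
    {"travel": [0,0,0],"rot": [0,0,0]},
    {"travel": [0,0,0],"rot": [0,0,0]},
    {"travel": [0,0,0],"rot": [0,0,0]},
    {"travel": [0,0,0],"rot": [0,0,0]},
    {"travel": [0,0,0],"rot": [0,0,0]},
    {"travel": [0,0,0],"rot": [0,0,0]},
    {"travel": [0,0,0],"rot": [0,0,0]},
    {"travel": [0,0,0],"rot": [0,0,0]},
    {"travel": [0,0,0],"rot": [0,0,0]},
    {"travel": [0,0,0],"rot": [0,0,0]},
  ],
)

```text
t: 13.15
tcp_pos: [0.4776, -0.1336, 0.0366]
tool_rot: [0.819, 0.574, 0.001, 0.0]
contact_force: [7.9, 7.1, -3.3]
opening: 0.0237
grasp_force: 30.0
```

```bash
python3 - <<'E'
from h import *
to2(-0,-174.68,36.6)
E
```

```text
t 13.15 at [-2.2000e-01 -2.3421e+02  3.6560e+01] F [ 7.9  7.1 -3.3] travel [ 0.0595  0.0001 -0.    ] rot [-1.000e-03 -2.000e-03  3.139e+00] 0.02368402352437378
```

Request:
drive_tool(
  moves=[
    {"travel": [0.003,0,0],"rot": [0,0,0]},
    {"travel": [0.008,0,0],"rot": [0,0,0]},
    {"travel": [0.013,0,0],"rot": [0,0,0]},
    {"travel": [0.019,0,0],"rot": [0,0,0]},
    {"travel": [0.025,0,0],"rot": [0,0,0]},
    {"travel": [0.031,0,0],"rot": [0,0,0]},
    {"travel": [0.037,0,0],"rot": [0,0,0]},
    {"travel": [0.043,0,0],"rot": [0,0,0]},
    {"travel": [0.049,0,0],"rot": [0,0,0]},
    {"travel": [0.054,0,0],"rot": [0,0,0]},
    {"travel": [0.057,0,0],"rot": [0,0,0]},
    {"travel": [0.059,0,0],"rot": [0,0,0]},
  ],
)

```text
t: 14.15
tcp_pos: [0.4976, -0.0782, 0.0366]
tool_rot: [0.819, 0.574, 0.001, 0.0]
contact_force: [6.0, 1.4, -2.6]
opening: 0.0235
grasp_force: 30.0
```

Request:
drive_tool(
  moves=[
    {"travel": [0.0005,0,0],"rot": [0,0,0]},
    {"travel": [0.001,0,0],"rot": [0,0,0]},
    {"travel": [0.0014,0,0],"rot": [0,0,0]},
    {"travel": [0.0014,0,0],"rot": [0,0,0]},
    {"travel": [0.0014,0,0],"rot": [0,0,0]},
    {"travel": [0.0014,0,0],"rot": [0,0,0]},
  ],
)

```text
t: 14.65
tcp_pos: [0.4978, -0.0776, 0.0366]
tool_rot: [0.819, 0.574, 0.0, 0.0]
contact_force: [4.1, -2.6, -2.9]
opening: 0.0239
grasp_force: 30.0
```

```bash
python3 - <<'E'
from h import *
to2(-0,-174.68,36.6)
E
```

```text
t 14.65 at [  -0.18 -174.65   36.56] F [ 4.1 -2.6 -2.9] travel [-0.      0.0002 -0.    ] rot [ 0.000e+00 -2.000e-03  3.139e+00] 0.023913866110930843
```

Request:
drive_tool(
  moves=[
    {"travel": [0,0,0],"rot": [0,0,0]},
    {"travel": [0,0,0],"rot": [0,0,0]},
    {"travel": [0,0,0],"rot": [0,0,0]},
    {"travel": [0,0,0],"rot": [0,0,0]},
    {"travel": [0,0,0],"rot": [0,0,0]},
    {"travel": [0,0,0],"rot": [0,0,0]},
  ],
  gripper=0.07,
)

```text
t: 15.15
tcp_pos: [0.4972, -0.077, 0.0365]
tool_rot: [0.819, 0.574, -0.0, -0.0]
contact_force: [0.1, 0.8, 0.5]
opening: 0.0585
grasp_force: 0.0
```

Request:
drive_tool(
  moves=[
    {"travel": [0,0,-0.02],"rot": [0,0,0]},
    {"travel": [0,0,-0.05],"rot": [0,0,0]},
    {"travel": [0,0,-0.08],"rot": [0,0,0]},
    {"travel": [0,0,-0.11],"rot": [0,0,0]},
    {"travel": [-0.03,0,-0.12],"rot": [0,0,0]},
    {"travel": [-0.06,0,-0.12],"rot": [0,0,0]},
    {"travel": [-0.09,0,-0.12],"rot": [0,0,0]},
    {"travel": [-0.12,0,-0.12],"rot": [0,0,0]},
    {"travel": [-0.14,0,-0.12],"rot": [0,0,0]},
    {"travel": [-0.14,0,-0.12],"rot": [0,0,0]},
    {"travel": [-0.14,0,-0.12],"rot": [0,0,0]},
  ],
)

```text
t: 16.07
tcp_pos: [0.4492, -0.2092, 0.1565]
tool_rot: [0.819, 0.573, 0.0, -0.0]
contact_force: [-0.4, 0.2, 0.3]
opening: 0.0699
grasp_force: 0.0
```

```bash
python3 - <<'E'
from h import *
b=crop("top","toph.png",225,190,145,90,5.5,1);print(dot(b,guess=-46.7));to2(0,0,0)
def line(im,xr,c):
    r,xs,ys=rect(im,37);v=[]
    for x in np.arange(*xr,.25):
        p=r[abs(xs-x).argmin()];j=abs(ys-c)<5;w=np.clip(150-p[j],0,None);v.append((w*ys[j]).sum()/w.sum())
    return np.mean(v)
for im in(cv2.imread("pics/t3.png"),b): print(line(im,(-16,3),13.4),line(im,(4.5,15),13.4))
E
```

```text
(np.float64(11.501886692615255), np.float64(-46.71353226171589))
t 16.12 at [  -1.29 -314.15  156.44] F [-0.5  0.1 -0.7] travel [3.141e-01 3.000e-04 1.565e-01] rot [-0.     0.     3.138] 0.06997195507752244
13.656103124765393 12.973719461652763
13.393284158734037 13.25827209841583
```

View pics/toph.png

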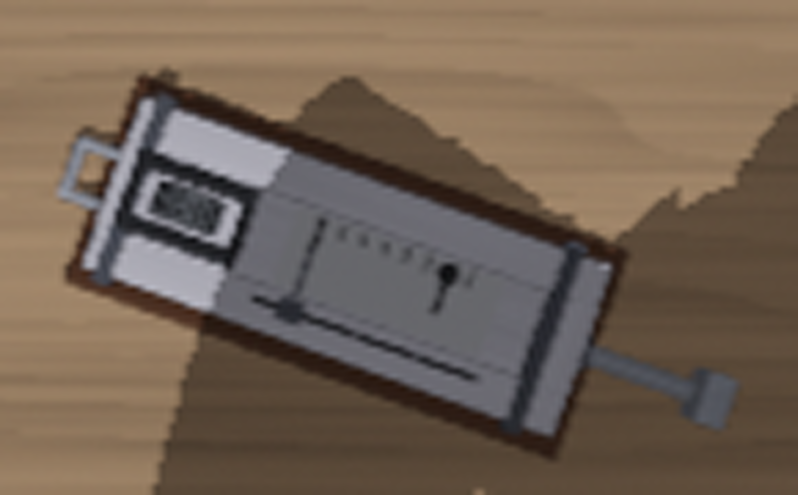

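The tab is home at (715,400), and the pointer at (300,290) lines up with the zero bar at (320,222). The scale hasn't moved, and the arm is clear, so I'm handing in.

```bash
python3 -c "
from plant import *
print(job_done())"
```

```text
the job is handed in; nothing more can be done
None
```

I handed the job in at about 16 s: the zero mark is lined up with the pointer, the spring was held at the test mark for about 2 s and eased fully home, and the arm touched nothing but the wheel and the tab.

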